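Clear the tape off the drying stand and hang the wet boards

TASK

The painting class is over: take every roll of tape off the hooks of the drying stand and put it in the grey tray, and hang every painted board from the rack on a pair of hooks of its own, with its batten resting down in both hooks. The paint is wet, so keep the boards upright and never let one fall over or lie down, and do not shove or knock over the water bowl and the paint bottles.

Things in the scene. Friction and masses are not known exactly. Their poses are not given: they have to be found in the camera images.
- stand: Fixed wooden drying stand, 620 mm wide, 159 mm high. Origin on the table under the middle of its row of six steel hooks; y along the row, z up, -x is its open front (robot side). Hooks on the line x = 0 at y = +260, +150, +55, -55, -150, -260 mm: three pairs, 110 mm apart within a pair. Wooden cross bar behind the hooks (x = +19 to +37 mm), its top 137 mm above the table
- rack: Loose plywood rack (2 kg), 200 x 110 mm, with three upright slots 66 mm apart along its x axis (x = -66, 0, +66 mm) in which the boards stand. Origin at the centre of its underside. Slot floor 12 mm, slot walls up to 62 mm above the table, slots 9 mm wide
- tray: Loose grey open tray, outside 140 (x) x 300 (y) mm, 35 mm high, 5 mm walls and floor; origin at the centre of its underside. It may get pushed a little during the work
- bowl: Clear water bowl, 100 mm across, 50 mm high; bystander, origin under its centre
- paint0: Paint bottle 52 mm across, 130 mm high; bystander, origin under its centre
- paint1: Paint bottle 52 mm across, 120 mm high; bystander, origin under its centre
- paint2: Small paint jar 40 mm across, 50 mm high; bystander, origin under its centre
- pair0 (a point): Point midway between the two hooks of the left (+y) pair, at hook floor height (150 mm), where the middle of a hung batten's underside comes to rest; axes as the stand's. Each hook is a U of 8 mm wire seen from the side: floor along x, front lip and equal back riser with tips 9 mm above the floor, mouth 24 mm long in x
- pair1 (a point): Point midway between the two hooks of the middle pair, at hook floor height (150 mm), where the middle of a hung batten's underside comes to rest; axes as the stand's. Each hook is a U of 8 mm wire seen from the side: floor along x, front lip and equal back riser with tips 9 mm above the floor, mouth 24 mm long in x
- pair2 (a point): Point midway between the two hooks of the right (-y) pair, at hook floor height (150 mm), where the middle of a hung batten's underside comes to rest; axes as the stand's. Each hook is a U of 8 mm wire seen from the side: floor along x, front lip and equal back riser with tips 9 mm above the floor, mouth 24 mm long in x
- board0: Painted board (140 g; may be absent): wooden batten 12 mm thick (x), 160 long (y), 18 high (z), panel 6 thick, 84 wide, 88 high centred below it; faces alike. Origin at the middle of the batten's underside, z up when upright. The batten's ends, 38 mm beyond the panel, go on hooks. Starts upright in a rack slot, batten underside 100 mm above the table, tilting up to 3 degrees
- board1: Painted board (140 g; may be absent): wooden batten 12 mm thick (x), 160 long (y), 18 high (z), panel 6 thick, 84 wide, 88 high centred below it; faces alike. Origin at the middle of the batten's underside, z up when upright. The batten's ends, 38 mm beyond the panel, go on hooks. Starts upright in a rack slot, batten underside 100 mm above the table, tilting up to 3 degrees
- board2: Painted board (140 g; may be absent): wooden batten 12 mm thick (x), 160 long (y), 18 high (z), panel 6 thick, 84 wide, 88 high centred below it; faces alike. Origin at the middle of the batten's underside, z up when upright. The batten's ends, 38 mm beyond the panel, go on hooks. Starts upright in a rack slot, batten underside 100 mm above the table, tilting up to 3 degrees
- roll0: Roll of masking tape (70 g; may be absent), outside diameter 84 mm, hole 40 mm, 18 mm wide. Origin at the centre of the roll, its axle along its own x axis. At the start it hangs with its hole over one hook of the stand, axle along the stand's x, its top edge 22 mm above the hook floor
- roll1: Roll of masking tape (70 g; may be absent), outside diameter 84 mm, hole 40 mm, 18 mm wide. Origin at the centre of the roll, its axle along its own x axis. At the start it hangs with its hole over one hook of the stand, axle along the stand's x, its top edge 22 mm above the hook floor
- roll2: Roll of masking tape (70 g; may be absent), outside diameter 84 mm, hole 40 mm, 18 mm wide. Origin at the centre of the roll, its axle along its own x axis. At the start it hangs with its hole over one hook of the stand, axle along the stand's x, its top edge 22 mm above the hook floor
- roll3: Roll of masking tape (70 g; may be absent), outside diameter 84 mm, hole 40 mm, 18 mm wide. Origin at the centre of the roll, its axle along its own x axis. At the start it hangs with its hole over one hook of the stand, axle along the stand's x, its top edge 22 mm above the hook floor
- roll4: Roll of masking tape (70 g; may be absent), outside diameter 84 mm, hole 40 mm, 18 mm wide. Origin at the centre of the roll, its axle along its own x axis. At the start it hangs with its hole over one hook of the stand, axle along the stand's x, its top edge 22 mm above the hook floor
- roll5: Roll of masking tape (70 g; may be absent), outside diameter 84 mm, hole 40 mm, 18 mm wide. Origin at the centre of the roll, its axle along its own x axis. At the start it hangs with its hole over one hook of the stand, axle along the stand's x, its top edge 22 mm above the hook floor
Not all that is in view belongs to the job. Leave any turquoise look-alike of the roll3 alone. What is shaped like the roll2 but yellow is not meant.

How it is judged (in metres and radians):
At the end, for the whole second after the job is handed in: Every board hangs upright, middle of its batten within 14 mm (x), 16 mm (y), 5 mm (z) of a pair point, level within 3 and along the stand within 11 degrees. Every roll is inside the tray (centre within its outline, under 90 mm above its underside), tray level. All at rest (((x of board0 in the frame of pair0 between -0.014 and 0.014 m and y of board0 in the frame of pair0 between -0.016 and 0.016 m and z of board0 in the frame of pair0 between -0.005 and 0.005 m) or (x of board0 in the frame of pair1 between -0.014 and 0.014 m and y of board0 in the frame of pair1 between -0.016 and 0.016 m and z of board0 in the frame of pair1 between -0.005 and 0.005 m) or (x of board0 in the frame of pair2 between -0.014 and 0.014 m and y of board0 in the frame of pair2 between -0.016 and 0.016 m and z of board0 in the frame of pair2 between -0.005 and 0.005 m)) and angle between each of board0, board1, board2's own z axis and vertical below 0.15 rad and angle between board0's own y axis and vertical between 1.52 and 1.62 rad and angle between the y axis of each of board0, board1, board2 and the y axis of stand, either way round below 0.2 rad and linear speed of each of board0, board1, board2, roll0, roll1, roll2, roll3, roll4, roll5 below 0.03 m/s and ((x of board1 in the frame of pair0 between -0.014 and 0.014 m and y of board1 in the frame of pair0 between -0.016 and 0.016 m and z of board1 in the frame of pair0 between -0.005 and 0.005 m) or (x of board1 in the frame of pair1 between -0.014 and 0.014 m and y of board1 in the frame of pair1 between -0.016 and 0.016 m and z of board1 in the frame of pair1 between -0.005 and 0.005 m) or (x of board1 in the frame of pair2 between -0.014 and 0.014 m and y of board1 in the frame of pair2 between -0.016 and 0.016 m and z of board1 in the frame of pair2 between -0.005 and 0.005 m)) and angle between board1's own y axis and vertical between 1.52 and 1.62 rad and ((x of board2 in the frame of pair0 between -0.014 and 0.014 m and y of board2 in the frame of pair0 between -0.016 and 0.016 m and z of board2 in the frame of pair0 between -0.005 and 0.005 m) or (x of board2 in the frame of pair1 between -0.014 and 0.014 m and y of board2 in the frame of pair1 between -0.016 and 0.016 m and z of board2 in the frame of pair1 between -0.005 and 0.005 m) or (x of board2 in the frame of pair2 between -0.014 and 0.014 m and y of board2 in the frame of pair2 between -0.016 and 0.016 m and z of board2 in the frame of pair2 between -0.005 and 0.005 m)) and angle between board2's own y axis and vertical between 1.52 and 1.62 rad and x of roll0 in the frame of tray between -0.064 and 0.064 m and y of roll0 in the frame of tray between -0.144 and 0.144 m and z of each of roll0, roll1, roll2, roll3, roll4, roll5 in the frame of tray below 0.09 m and x of roll1 in the frame of tray between -0.064 and 0.064 m and y of roll1 in the frame of tray between -0.144 and 0.144 m and x of roll2 in the frame of tray between -0.064 and 0.064 m and y of roll2 in the frame of tray between -0.144 and 0.144 m and x of roll3 in the frame of tray between -0.064 and 0.064 m and y of roll3 in the frame of tray between -0.144 and 0.144 m and x of roll4 in the frame of tray between -0.064 and 0.064 m and y of roll4 in the frame of tray between -0.144 and 0.144 m and x of roll5 in the frame of tray between -0.064 and 0.064 m and y of roll5 in the frame of tray between -0.144 and 0.144 m and angle between tray's own z axis and vertical below 0.1 rad); the robot touches nothing.
It fails at once if a wet board is laid flat or falls over (leans more than 50 degrees) (angle between any of board0, board1, board2's own z axis and vertical above 0.87 rad).
It fails at once if the water bowl or a paint bottle or jar is shoved more than 6 cm or tipped over (distance of any of bowl, paint0, paint1, paint2 from where it was at the start of the episode above 0.06 m or angle between any of bowl, paint0, paint1, paint2's own z axis and vertical above 0.6 rad).
Of board0, board1, board2 only 2 to 3 are there at a start; the rules pass over those that are not, and their reading is None.
Of roll0, roll1, roll2, roll3, roll4, roll5 only 2 to 3 are there at a start; the rules pass over those that are not, and their reading is None.
At some moment in a run one of tray, rack may be knocked a few centimetres aside while the robot is not near it.
It also fails if it takes over 210 s, if anything falls off the work surface, if the arm or the gripper's body presses on something with over 40 N, if the wrist force passes 120 N, or if a joint passes its speed limit or range.

ROBOT

A 6-joint arm with a two-finger parallel gripper is mounted at the origin on the work surface. World frame = base frame: x ahead of the robot, y to its left, z up, the work surface at z = 0. Lengths are in mm, angles in degrees, forces in N, time in s.
With the tool pointing down it reaches from about 300 to 850 mm from the base axis. Payload 4.2 kg.
Tool frame: the origin (TCP) lies at the very end of the fingers, on their centre line; the grasp point (between the pads) lies 19 mm behind it (env.tcp_to_grasp is the distance from the TCP to the grasp point, in mm); z points along the fingers, y is the line along which they close (so a half turn about z gives the same grasp; the last joint's range is limited). The gripper opens to 91 mm and grips with 3 to 60 N. Pads are 32 mm wide; open, the fingers measure 118 mm over their backs; the gripper's body (76 mm by 178 mm) begins 60 mm behind the grasp point.
Start: joints at [71.448, 18.312, 89.639, -0, 72.044, -1.146], TCP at [172.013, 548.685, 213.976] pointing down, gripper open.
Joint ranges: [-177.97, 177.97], [-48.28, 115.42], [12.27, 149.76], [-77.06, 257.06], [2.81, 150.46], [-146.56, 146.56]. Speed limits (degrees/s): [147.25, 147.25, 180, 180, 180, 180].

INTERFACE

Orientations are given as [roll, pitch, yaw] about the fixed x, y, z axes, in that order (R = Rz(yaw) Ry(pitch) Rx(roll)).
In Python, from workcell import env gives the robot as it stands.
- The arm moves only by the tool move_arm, never from a script. Its argument "plan" is a list of rows, each a list of 3 entries, a list of its own where there are three numbers: the shift along the world's x, y, z in cm, then the turn about the world's z in degrees, then the closure, from 0 (fully open) to 1 (shut). In form: [[[x, y, z], turn, claw], ...]. A call has 1 to 5 rows; each row shifts and turns the commanded pose from where the row before left it; what a row does not reach is not made up. A row lasts 1/10 s, in which the tool goes at most 50 mm and 8.59 degrees, less where a joint would pass 70% of its speed; a pose out of reach is approached as far as the arm can. A call is refused whole if a number of a shift passes 5 or a number of a turn 8.59, either way. A call with a gripper value outside its range is refused whole. The fingers move at their own pace and stop on an object; "squeeze" is the grip in N (left out, the last holds). Time passes only in rows, so rows that do not move let the fingers close. It gives the time, the measured TCP pose, the force, the opening and the grip force at its end, in the units of the state.
- env.state(): the state, without advancing time (a new reading comes with each control period).
- env.grab_frame(name): name is "side" or "top" or "wrist"; returns a dict with "frame" (420x560x3 uint8, red, green, blue), "z_map" (420x560 float32, mm along the optical axis (not along the pixel's ray), 0 where there is no reading), "fovy" (degrees; the focal length in pixels is half the picture's height over the tangent of half this angle, whatever the lens; pixels are square), "cx", "cy" (the principal point, pixels), "D" ([k1, k2, p1, p2, k3] as OpenCV has them; the pictures are not rectified), "position" and "orientation" of the camera in the world. Camera axes: x right, y down, z forward; pixel columns grow to the right and rows downward; lengths in mm; the calibration is good to about 2 mm. A picture is of the moment at which its call begins.
- env.job_done(): hands the job in; it is judged then, once.
Trained networks look in a picture, given as the dict that the camera call returned (one of the last four; its "shot" number tells which), for a name from the list of things; names that differ only in an ending like _2 or _b are one class to them, and where a whole thing is asked for, a point or a joint stands for the part that bears it (a point fixed in the world has none). Each returns a list of dicts, best first, with "score" (0 to 1); they miss things now and then, are a little off and sometimes report something else, mostly with a low value. They report only what shows in the picture. A call takes as long as a camera call. They do not tell look-alikes from the thing itself.
- env.search_frame(picture, label): "point" ([column, row] in pixels, amid what is visible of it).
- env.landmark_of(picture, label): "point" ([column, row] in pixels: a listed point, or the origin of a listed thing).
The state is a dict: "time_s": time; "qpos": joint angles; "qvel": joint speeds; "effort": joint torques, N m; "ee_pos": TCP position; "ee_rot": TCP orientation; "force": force on the tool from outside, world axes, zero at the start; "torque": the same for the moment, N m; "gripper_width": finger opening in mm; "gripper_force": force on a finger pad.
Only numpy, scipy, OpenCV 4.12 (cv2) and the standard library are available. Lean on these libraries where they do the work, as an engineer would, in place of code of your own. Each camera call takes 0.05 s, during which the arm holds its last target. There are 200 camera calls.

## Working session

There is one attempt and no reset: what is moved stays moved. The work goes in short steps, Python scripts to look and compute and a tool call to move; the robot and the scene stay as the last step left them, time stands still between calls to the robot, and variables do not carry over. Pictures are saved under pics/ and viewed, at most 14 in all, crops included, and the job is handed in when it is done.

Besides the shell and the picture viewer there is one more tool, called in YAML: its name, and indented under it one key for each argument. move_arm: Moves the arm, as the interface text tells. Its arguments: {"type":"object","properties":{"plan":{"type":"array","items":{"type":"array"}},"squeeze":{"type":"number"}},"required":["plan"]}

```bash
ls; mkdir -p pics
cat > h.py <<'E'
import numpy as np, cv2
from scipy.spatial.transform import Rotation as R
from workcell import env
def shot(n,save=None):
    p=env.grab_frame(n)
    if save: cv2.imwrite(save,p["frame"][:,:,::-1])
    return p
def pose(p):
    o=np.array(p["orientation"],float)
    M=o if o.shape==(3,3) else R.from_euler('xyz',o,degrees=True).as_matrix()
    return np.array(p["position"]),M
def f_(p): return 210/np.tan(np.radians(p["fovy"])/2)
def K(p): f=f_(p); return np.array([[f,0,p["cx"]],[0,f,p["cy"]],[0,0,1]])
def rays(p,pts):
    u=cv2.undistortPoints(np.array(pts,float).reshape(-1,1,2),K(p),np.array(p["D"],float)).reshape(-1,2)
    return np.c_[u,np.ones(len(u))]
def cloud(p):
    v,u=np.mgrid[0:420,0:560]
    r=rays(p,np.c_[u.ravel(),v.ravel()]); c,M=pose(p)
    w=(r*p["z_map"].reshape(-1,1))@M.T+c
    w[p["z_map"].ravel()==0]=np.nan
    return w.reshape(420,560,3)
def onplane(p,pt,z):
    c,M=pose(p); d=M@rays(p,[pt])[0]; return c+d*(z-c[2])/d[2]
def proj(p,X):
    c,M=pose(p); r=R.from_matrix(M.T).as_rotvec()
    return cv2.projectPoints(np.array(X,float).reshape(-1,1,3),r,-M.T@c,K(p),np.array(p["D"],float))[0].reshape(-1,2)
E
cat > a.py <<'E'
from h import *
print(env.state()["ee_pos"],env.state()["ee_rot"])
for n in("top","side"):
    p=shot(n,f"pics/{n}0.png"); print(n,p["position"],p["orientation"],p["fovy"],p["cx"],p["cy"],p["D"])
    w=cloud(p)
    for l in "stand rack tray bowl paint0 paint1 paint2 pair0 pair1 pair2 board0 roll0".split():
        for fn in("search_frame","landmark_of"):
            if l.startswith("pair") and fn[0]=="s":continue
            for d in getattr(env,fn)(p,l)[:5]:
                u,v=map(int,np.round(d["point"]))
                print(l,fn[:4],round(d["score"],2),(u,v),np.round(w[min(v,419),min(u,559)]) if 0<=u<560 and 0<=v<420 else '')
print(env.state()["time_s"])
E
python3 a.py
```

```text
pics
[171.84597901 548.18141121 213.12115785] [-1.79897550e+02 -4.39332487e-04  1.62596116e+02]
top [ 383.40879321  -99.62237793 1387.36955566] [-1.70235887e+02  1.11412675e-01 -8.83582180e+01] 57.09650759399457 275.3442391130322 208.4915970202142 [-0.05689265  0.          0.          0.          0.        ]
stand sear 0.97 (261, 190) [689. -35.   1.]
stand land 0.74 (271, 206) [630. -74.   5.]
stand land 0.72 (287, 204) [ 613. -129.  147.]
rack sear 0.71 (159, 255) [440. 321.   9.]
rack land 0.97 (161, 250) [456. 301.  56.]
tray sear 0.81 (314, 259) [ 443. -233.    5.]
tray land 0.84 (314, 258) [ 446. -233.    8.]
bowl sear 0.72 (217, 257) [440. 112.   7.]
bowl land 0.82 (220, 258) [437. 102.   2.]
bowl land 0.68 (153, 264) [407. 337.  18.]
paint0 sear 0.75 (402, 230) [ 545. -523.   89.]
paint0 sear 0.7 (404, 271) [ 407. -524.   98.]
paint0 sear 0.46 (209, 233) [520. 138.  53.]
paint0 land 0.79 (401, 270) [ 410. -516.   91.]
paint0 land 0.7 (398, 234) [ 532. -513.   78.]
paint0 land 0.41 (211, 234) [517. 131.  48.]
paint1 sear 0.75 (402, 230) [ 545. -523.   89.]
paint1 sear 0.7 (404
[... 3859 characters left out ...]
 381) [386. 322. 113.]
board0 sear 0.59 (228, 370) [455. 329.  90.]
board0 sear 0.2 (217, 250) [639. 127. 138.]
board0 land 0.93 (227, 364) [454. 330. 120.]
board0 land 0.87 (198, 352) [518. 342. 121.]
board0 land 0.6 (258, 306) [514. 145.  29.]
roll0 sear 0.84 (282, 189) [ 613. -111.  158.]
roll0 sear 0.76 (321, 148) [ 617. -322.  150.]
roll0 sear 0.76 (183, 218) [823.  53.  72.]
roll0 sear 0.66 (258, 214) [612.  -3. 161.]
roll0 sear 0.61 (160, 342) [648. 339.  21.]
roll0 land 0.69 (282, 190) [ 614. -113.  153.]
roll0 land 0.63 (185, 219) [843.  30.  36.]
roll0 land 0.6 (318, 148) [ 618. -306.  161.]
roll0 land 0.56 (159, 339) [665. 329.   4.]
roll0 land 0.32 (218, 251) [640. 123. 129.]
2.2
```

View pics/top0.png

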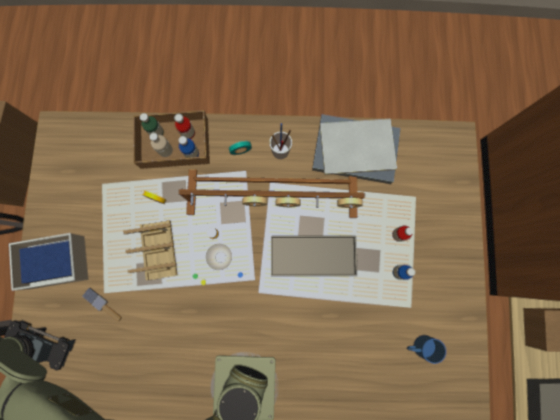

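View pics/side0.png

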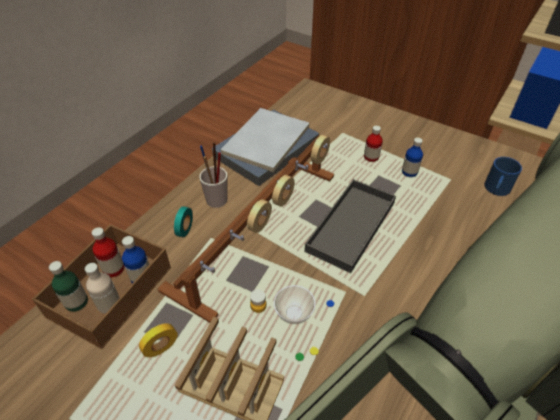

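The top picture shows rolls on the hooks at about (254,200), (288,203) and (350,200), and three boards in the rack at about (147,229), (147,250) and (153,268). The tray is at (314,258). A yellow roll at (153,196) and a turquoise one at (239,146) lie on the table as look-alikes. The side picture agrees.

```bash
cat > m.py <<'E'
from h import *
def rect(P): 
    (c,s,a)=cv2.minAreaRect(P[:,:2].astype(np.float32)); return np.round(c,1),np.round(s,1),round(a,1)
def comps(w,m,minn=15):
    n,l=cv2.connectedComponents(m.astype(np.uint8))
    for i in range(1,n):
        P=w[l==i]
        if len(P)>=minn: yield P
for n in("top","side"):
    p=shot(n); w=cloud(p); x,y,z=w[...,0],w[...,1],w[...,2]
    with np.errstate(invalid='ignore'):
        print(n,"battens")
        for P in comps(w,(z>108)&(z<128)&(x>340)&(x<570)&(y>200)&(y<450)): print(len(P),rect(P),np.median(P[:,2]).round(1),P[:,2].min().round(),np.percentile(P[:,2],95).round(1))
        print("rolls")
        for P in comps(w,(z>163)&(z<182)&(x>560)&(x<720)&(y>-420)&(y<280),6): print(len(P),rect(P),P.mean(0).round(1),np.percentile(P[:,2],95).round(1))
        print("bar")
        P=w[(z>131)&(z<142)&(x>610)&(x<700)&(y>-420)&(y<280)]; print(len(P),rect(P),np.median(P[:,2]))
        k=cv2.fitLine(P[:,:2].astype(np.float32),cv2.DIST_HUBER,0,.01,.01).ravel(); print(k)
        print("tray")
        P=w[(z>26)&(z<44)&(x>330)&(x<560)&(y>-420)&(y<0)]; print(len(P),rect(P),np.median(P[:,2]))
    for l,zz in(("pair0",150),("stand",0),("roll0",130),("board0",100),("tray",0),("rack",0)):
        print(l,[(round(d["score"],2),onplane(p,d["point"],zz).round()[:2].tolist()) for d in env.landmark_of(p,l)])
E
python3 m.py
```

```text
top battens
195 (array([523.2, 337.3]), array([ 13.3, 158.1]), 11.6) 118.1 108.0 122.4
191 (array([458.3, 324.8]), array([ 13.3, 159.6]), 11.7) 118.2 110.0 122.5
187 (array([394.1, 311.5]), array([ 14. , 161.5]), 10.3) 118.2 108.0 122.4
rolls
97 (array([622.4, -21.3]), array([19.3, 58.3]), 0.1) [622.7 -20.4 170. ] 175.4
103 (array([ 622.2, -132.9]), array([55.3, 19.4]), 89.4) [ 621.8 -132.6  169.6] 175.4
105 (array([ 627.2, -334.9]), array([21.8, 57.7]), 3.7) [ 625.7 -334.5  169.7] 175.0
bar
1020 (array([636.3, -74.8]), array([ 47.3, 619.4]), 0.6) 137.342404199498
[ 8.6384695e-03 -9.9996269e-01  6.4935449e+02 -7.4026939e+01]
tray
331 (array([ 454.4, -229.9]), array([136.3, 300.5]), 1.5) 35.126840526982505
pair0 [(0.94, [633.0, -78.0]), (0.85, [614.0, 127.0]), (0.59, [632.0, -280.0])]
stand [(0.6, [626.0, -66.0])]
roll0 [(0.7, [625.0, 327.0]), (0.67, [637.0, -344.0]), (0.64, [623.0, 127.0]), (0.62, [622.0, -127.0]), (0.6, [803.0, 42.0]), (0.56, [617.0, -26.0])]
board0 [(0.71, [533.0, 329.0]), (0.6, [402.0, 311.0]), (0.53, [455.0, 332.0])]
tray [(0.88, [443.0, -232.0]), (0.4, [442.0, 1
[... 406 characters left out ...]
.2, 58. ]), 3.3) [ 620.8 -125.3  170.4] 175.3
148 (array([622. , -19.5]), array([20., 56.]), 1.0) [621.2 -16.1 169.8] 174.6
bar
1265 (array([635.5, -72.7]), array([ 49.1, 614.7]), 0.5) 138.30025520527647
[ 9.683653e-03 -9.999531e-01  6.467144e+02  3.810412e+00]
tray
774 (array([ 453.9, -228.9]), array([141.2, 306.2]), 1.4) 34.811268657071196
pair0 [(0.97, [613.0, -80.0]), (0.68, [626.0, 132.0]), (0.58, [620.0, -280.0])]
stand []
roll0 [(0.94, [776.0, 88.0]), (0.91, [633.0, -352.0]), (0.84, [623.0, -29.0]), (0.67, [599.0, 370.0])]
board0 [(0.95, [452.0, 319.0]), (0.94, [530.0, 338.0]), (0.67, [391.0, 310.0])]
tray [(0.89, [460.0, -225.0])]
rack [(0.71, [577.0, 307.0]), (0.69, [465.0, 330.0])]
```

move_arm:
  plan:
    - [[3,-3.8,0],-4.8,0.5]
    - [[3,-3.8,0],-4.8,0.5]
    - [[3,-3.8,0],-4.8,0.5]
    - [[3,-3.8,0],-4.8,0.5]
    - [[3,-3.8,0],-4.8,0.5]
  squeeze: 20

```text
time_s: 3.4
ee_pos: [322.9, 357.2, 214.2]
ee_rot: [180.0, 0.0, 138.4]
force: [-0.2, 1.2, 0.3]
gripper_width: 53.7
gripper_force: 0.0
```

move_arm:
  plan:
    - [[3,-3.8,0],-4.8,0.5]
    - [[3,-3.8,0],-4.8,0.5]
    - [[3,-3.8,0],-4.8,0.5]
    - [[3,-3.8,0],-4.8,0.5]
    - [[3,-3.8,0],-4.8,0.5]

```text
time_s: 3.9
ee_pos: [473.0, 167.0, 214.3]
ee_rot: [179.9, -0.0, 114.4]
force: [0.7, 0.2, 0.5]
gripper_width: 45.6
gripper_force: 0.0
```

move_arm:
  plan:
    - [[3,-3.8,0],-4.8,0.5]
    - [[3,-3.8,0],-4.8,0.5]
    - [[3,-3.8,0],-4.8,0.5]
    - [[3,-3.8,0],-4.8,0.5]
    - [[3,-3.8,0],-4.8,0.5]

```text
time_s: 4.4
ee_pos: [623.0, -23.2, 214.1]
ee_rot: [180.0, -0.0, 90.4]
force: [0.1, -0.1, 1.2]
gripper_width: 45.7
gripper_force: 0.0
```

move_arm:
  plan:
    - [[0,0,0],0,0.5]
    - [[0,0,0],0,0.5]

```text
time_s: 4.6
ee_pos: [622.0, -22.0, 213.3]
ee_rot: [-179.9, -0.0, 90.5]
force: [-1.2, 0.6, 0.0]
gripper_width: 45.4
gripper_force: 0.0
```

move_arm:
  plan:
    - [[0,0.2,-2.6],0,0.5]
    - [[0,0,-2.6],0,0.5]
    - [[0,0,0],0,0.9]
    - [[0,0,0],0,0.9]
    - [[0,0,0],0,0.9]

```text
time_s: 5.1
ee_pos: [622.6, -18.6, 163.8]
ee_rot: [179.8, 0.0, 90.7]
force: [0.3, -0.8, 0.2]
gripper_width: 24.7
gripper_force: 0.0
```

move_arm:
  plan:
    - [[0,0,0],0,0.9]
    - [[0,0,0],0,0.9]
    - [[0,0,0],0,0.9]

```text
time_s: 5.4
ee_pos: [622.7, -19.0, 163.6]
ee_rot: [179.8, -0.0, 90.6]
force: [-0.8, 1.6, 5.6]
gripper_width: 17.7
gripper_force: 20.0
```

move_arm:
  plan:
    - [[0,0,1.1],0,0.9]
    - [[0,0,1.1],0,0.9]
    - [[-2.5,0,0],0,0.9]
    - [[-2.5,0,0],0,0.9]
    - [[-3,0,0],0,0.9]

```text
time_s: 5.9
ee_pos: [541.8, -19.5, 184.5]
ee_rot: [179.9, 0.0, 90.6]
force: [-0.2, -0.3, -1.0]
gripper_width: 17.9
gripper_force: 20.0
```

move_arm:
  plan:
    - [[-2.2,-2.9,0],0,0.9]
    - [[-2.2,-2.9,0],0,0.9]
    - [[-2.2,-2.9,0],0,0.9]
    - [[-2.2,-2.9,0],0,0.9]
    - [[0,0,0],0,0.9]

```text
time_s: 6.4
ee_pos: [451.7, -137.9, 184.7]
ee_rot: [-180.0, 0.1, 90.4]
force: [0.2, 0.5, -0.5]
gripper_width: 18.0
gripper_force: 20.0
```

Run:
```python
from h import *
shot("side","pics/s1.png")
```

```text
(no output)
```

View pics/s1.png

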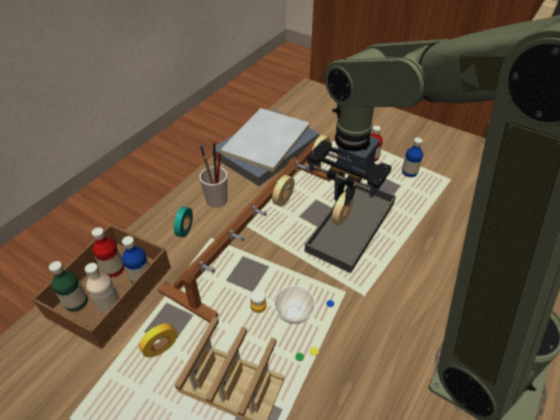

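The roll is held at (342,207) above the tray, and hook 3 is empty.

move_arm:
  plan:
    - [[0,0,-4],0,0.9]
    - [[0,0,-3.5],0,0.9]
    - [[0,0,-2.5],0,0.9]
    - [[0,0,0],0,0.6]
    - [[0,0,0],0,0.6]

```text
time_s: 6.95
ee_pos: [455.2, -135.0, 84.6]
ee_rot: [179.9, 0.0, 90.6]
force: [-0.2, 0.2, -0.3]
gripper_width: 30.9
gripper_force: 0.0
```

move_arm:
  plan:
    - [[0,0,0],0,0.5]
    - [[0,0,0],0,0.5]
    - [[0,0,4],0,0.5]
    - [[0,0,5],0,0.5]
    - [[0,0,4],0,0.5]

```text
time_s: 7.45
ee_pos: [454.6, -135.5, 217.6]
ee_rot: [179.8, 0.1, 90.6]
force: [1.4, -0.6, 0.8]
gripper_width: 45.9
gripper_force: 0.0
```

move_arm:
  plan:
    - [[4.2,0.1,0],0,0.5]
    - [[4.2,0.1,0],0,0.5]
    - [[4.2,0.1,0],0,0.5]
    - [[4.2,0.1,0],0,0.5]
    - [[0,0,0],0,0.5]

```text
time_s: 7.95
ee_pos: [626.6, -131.0, 213.7]
ee_rot: [179.8, 0.0, 90.7]
force: [0.1, -0.3, 0.5]
gripper_width: 45.1
gripper_force: 0.0
```

move_arm:
  plan:
    - [[0,0,-2.7],0,0.5]
    - [[0,0,-2.7],0,0.5]
    - [[0,0,0],0,0.9]
    - [[0,0,0],0,0.9]
    - [[0,0,0],0,0.9]

```text
time_s: 8.45
ee_pos: [622.3, -131.5, 162.2]
ee_rot: [179.9, 0.0, 90.6]
force: [0.6, 0.3, 0.4]
gripper_width: 24.3
gripper_force: 0.0
```

move_arm:
  plan:
    - [[0,0,0],0,0.9]
    - [[0,0,0],0,0.9]
    - [[0,0,0],0,0.9]

```text
time_s: 8.75
ee_pos: [622.5, -131.5, 161.8]
ee_rot: [179.9, 0.0, 90.6]
force: [-1.1, 0.0, 6.8]
gripper_width: 17.8
gripper_force: 20.0
```

```bash
cat > t.py <<'E'
from h import *
import sys
p=shot("top",sys.argv[1] if len(sys.argv)>1 else None); w=cloud(p); x,y,z=w[...,0],w[...,1],w[...,2]
with np.errstate(invalid='ignore'):
    m=(z>12)&(z<105)&(abs(x-454)<85)&(abs(y+229)<170)
n,l,s,c=cv2.connectedComponentsWithStats(((z>12)&m&~((z>30)&(z<39))).astype(np.uint8))
for i in range(1,n):
    P=w[l==i]
    if len(P)>40: print(len(P),P.mean(0).round(),P.min(0).round(),P.max(0).round())
P=w[m&(z>28)&(z<42)]; print("tray",cv2.minAreaRect(P[:,:2].astype(np.float32)))
E
python3 t.py
```

```text
49 [ 520. -267.   26.] [ 517. -337.   12.] [ 524. -194.   41.]
tray ((455.408447265625, -270.0902404785156), (136.1254425048828, 220.90020751953125), 1.4986628293991089)
```

move_arm:
  plan:
    - [[0,0,1.2],0,0.9]
    - [[0,0,1.1],0,0.9]
    - [[-2.5,0,0],0,0.9]
    - [[-2.5,0,0],0,0.9]
    - [[-3,0,0],0,0.9]

```text
time_s: 9.3
ee_pos: [541.9, -131.4, 183.6]
ee_rot: [179.9, 0.0, 90.6]
force: [0.5, 0.7, -0.9]
gripper_width: 17.7
gripper_force: 20.0
```

move_arm:
  plan:
    - [[-2.2,-2.5,0],0,0.9]
    - [[-2.2,-2.5,0],0,0.9]
    - [[-2.2,-2.5,0],0,0.9]
    - [[-2.2,-2.5,0],0,0.9]
    - [[0,0,0],0,0.9]

```text
time_s: 9.8
ee_pos: [452.0, -233.5, 183.9]
ee_rot: [-180.0, 0.1, 90.4]
force: [1.1, 1.0, -0.7]
gripper_width: 17.7
gripper_force: 20.0
```

Run:
```python
from h import *
p=shot("side","pics/s2.png")
cv2.imwrite("pics/s2c.png",cv2.resize(p["frame"][120:300,240:460,::-1],None,fx=3,fy=3))
print(env.state()["ee_pos"])
```

```text
[ 453.41405112 -232.37494987  183.85488937]
```

View pics/s2c.png

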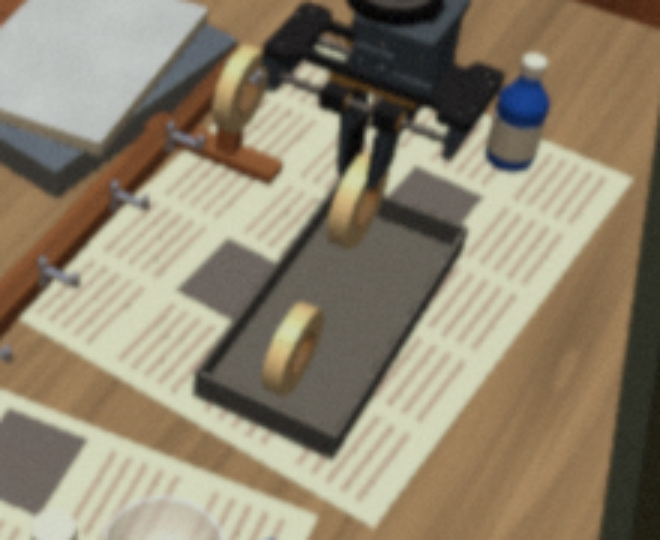

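The first roll stands in the tray at crop (293,347). The second is held above the middle of the tray at crop (355,205).

move_arm:
  plan:
    - [[0,0,-4],0,0.9]
    - [[0,0,-3.5],0,0.9]
    - [[0,0,-2.4],0,0.9]
    - [[0,0,0],0,0.9]
    - [[0,0,0],0,0.6]

```text
time_s: 10.35
ee_pos: [455.2, -231.0, 84.7]
ee_rot: [179.9, 0.0, 90.6]
force: [0.7, -0.2, 0.6]
gripper_width: 23.3
gripper_force: 0.1
```

move_arm:
  plan:
    - [[0,0,0],0,0.5]
    - [[0,0,0],0,0.5]
    - [[0,0,4],0,0.5]
    - [[0,0,5],0,0.5]
    - [[0,0,4],0,0.5]

```text
time_s: 10.85
ee_pos: [454.6, -231.5, 217.7]
ee_rot: [179.8, 0.1, 90.6]
force: [-0.1, -1.0, -0.7]
gripper_width: 45.7
gripper_force: 0.0
```

move_arm:
  plan:
    - [[4.3,-2.5,0],0,0.5]
    - [[4.3,-2.5,0],0,0.5]
    - [[4.3,-2.5,0],0,0.5]
    - [[4.2,-2.5,0],0,0.5]
    - [[0,0,0],0,0.5]

```text
time_s: 11.35
ee_pos: [629.4, -334.0, 211.8]
ee_rot: [179.9, 0.1, 90.6]
force: [-0.2, 1.4, 0.3]
gripper_width: 45.6
gripper_force: 0.0
```

```bash
python3 -c "
from h import *
s=env.state();print(s['ee_pos'],s['ee_rot'])"; python3 t.py
```

```text
[ 629.38116381 -334.01639412  211.75924201] [1.79884889e+02 6.74450748e-02 9.05722839e+01]
50 [ 518. -170.   26.] [ 514. -244.   12.] [521. -99.  41.]
142 [ 452. -136.   78.] [ 444. -176.   23.] [463. -97.  94.]
tray ((452.5108947753906, -164.30032348632812), (135.85147094726562, 169.13182067871094), 1.6199932098388672)
```

move_arm:
  plan:
    - [[0,0.1,-2.7],0,0.5]
    - [[0,0,-2.7],0,0.5]
    - [[0,0,0],0,0.9]
    - [[0,0,0],0,0.9]
    - [[0,0,0],0,0.9]

```text
time_s: 11.9
ee_pos: [625.4, -330.6, 162.7]
ee_rot: [179.8, 0.1, 90.6]
force: [-0.3, 0.5, -0.2]
gripper_width: 24.2
gripper_force: 0.0
```

move_arm:
  plan:
    - [[0,0,0],0,0.9]
    - [[0,0,0],0,0.9]
    - [[0,0,0],0,0.9]

```text
time_s: 12.2
ee_pos: [625.5, -330.7, 162.3]
ee_rot: [179.8, 0.1, 90.6]
force: [-1.4, 0.5, 6.0]
gripper_width: 18.0
gripper_force: 20.0
```

move_arm:
  plan:
    - [[0,0,1.2],0,0.9]
    - [[0,0,1.1],0,0.9]
    - [[-2.5,0,0],0,0.9]
    - [[-2.5,0,0],0,0.9]
    - [[-3,0,0],0,0.9]

```text
time_s: 12.7
ee_pos: [544.9, -330.4, 183.6]
ee_rot: [179.9, 0.0, 90.6]
force: [-1.6, -0.0, -0.9]
gripper_width: 18.1
gripper_force: 20.0
```

move_arm:
  plan:
    - [[-3,0.3,0],0,0.9]
    - [[-3,0.3,0],0,0.9]
    - [[-3,0.2,0],0,0.9]
    - [[0,0,0],0,0.9]
    - [[0,0,0],0,0.9]

```text
time_s: 13.2
ee_pos: [455.3, -322.7, 184.1]
ee_rot: [179.9, 0.1, 90.5]
force: [0.8, 0.6, -0.3]
gripper_width: 18.1
gripper_force: 20.0
```

Run:
```python
from h import *
p=shot("side")
cv2.imwrite("pics/s3c.png",cv2.resize(p["frame"][120:300,240:460,::-1],None,fx=3,fy=3))
print(env.state()["ee_pos"])
```

```text
[ 455.84962878 -322.77004685  183.85636603]
```

View pics/s3c.png

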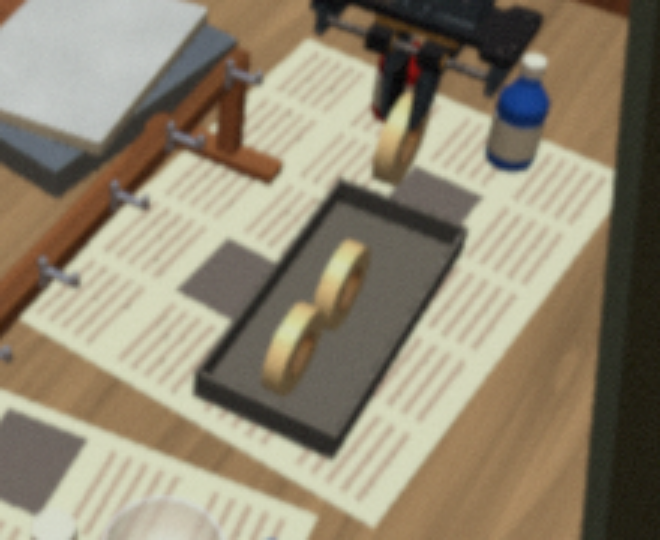

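The two placed rolls stand in the tray at crop (293,347) and (343,283). The third is held at crop (400,140) over the far end. Next I release it and go towards the rack.

move_arm:
  plan:
    - [[0,0,-4],0,0.9]
    - [[0,0,-3.5],0,0.9]
    - [[0,0,-2.4],0,0.9]
    - [[0,0,0],0,0.9]
    - [[0,0,0],0,0.6]

```text
time_s: 13.75
ee_pos: [456.3, -322.7, 84.4]
ee_rot: [180.0, 0.0, 90.6]
force: [0.5, 0.2, -0.1]
gripper_width: 22.9
gripper_force: 0.0
```

move_arm:
  plan:
    - [[0,0,0],0,0.5]
    - [[0,0,0],0,0.5]
    - [[0,0,4],0,0.5]
    - [[0,0,5],0,0.5]
    - [[0,0,4],0,0.5]

```text
time_s: 14.25
ee_pos: [455.6, -322.7, 217.6]
ee_rot: [179.8, 0.1, 90.6]
force: [1.4, 0.2, -0.4]
gripper_width: 45.6
gripper_force: 0.0
```

move_arm:
  plan:
    - [[0.5,4.7,0],2.2,0.5]
    - [[0.5,4.7,0],2.2,0.5]
    - [[0.5,4.7,0],2.2,0.5]
    - [[0.5,4.7,0],2.2,0.5]
    - [[0.5,4.7,0],2.2,0.5]

```text
time_s: 14.75
ee_pos: [480.2, -85.6, 215.3]
ee_rot: [179.8, 0.1, 101.7]
force: [0.9, -0.0, -0.8]
gripper_width: 45.8
gripper_force: 0.0
```

```bash
python3 t.py; python3 m.py | grep -A3 battens; python3 -c "
from h import *
shot('top','pics/t4.png');s=env.state();print(s['ee_pos'],s['ee_rot'])"
```

```text
226 [ 468. -332.   58.] [ 394. -378.   13.] [ 526. -257.   95.]
134 [ 452. -229.   77.] [ 444. -278.   12.] [ 468. -189.   96.]
tray ((454.2850341796875, -229.8906707763672), (136.1543426513672, 299.5720520019531), 1.530705213546753)
top battens
195 (array([523. , 337.7]), array([ 12.7, 159.2]), 11.1) 118.2 109.0 122.2
193 (array([458.5, 323.9]), array([ 12.9, 159.5]), 11.3) 117.8 110.0 122.2
188 (array([394.3, 311. ]), array([ 14.5, 160.7]), 10.1) 118.2 108.0 122.4
--
side battens
587 (array([523.9, 337. ]), array([ 14.1, 160.9]), 11.3) 118.5 108.0 121.1
584 (array([459. , 323.6]), array([ 13.5, 159.9]), 11.2) 118.8 108.0 121.6
589 (array([394.6, 310.3]), array([ 13.1, 161.3]), 11.6) 118.8 108.0 121.4
[480.00566549 -87.58366391 213.91530365] [ 1.79999266e+02 -2.64084361e-03  1.01563571e+02]
```

View pics/t4.png

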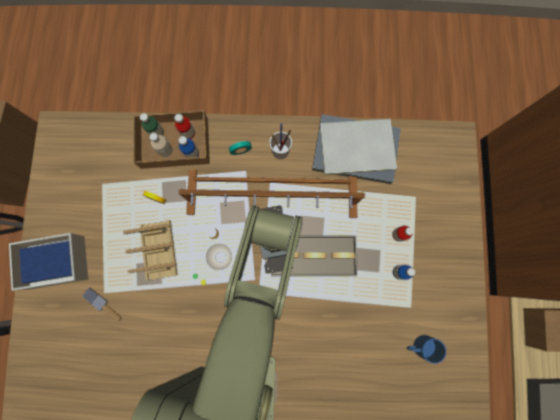

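Two rolls show in the tray at (317,254) and (344,254), and the arm hides the third. All six hooks are empty, and the rack has not moved.

move_arm:
  plan:
    - [[0.5,4.7,0],0,0.5]
    - [[0.5,4.7,0],0,0.5]
    - [[0.5,4.7,0],0,0.5]
    - [[0.5,4.7,0],0,0.5]
    - [[0.5,4.7,0],0,0.5]

```text
time_s: 16.05
ee_pos: [505.0, 149.5, 214.1]
ee_rot: [180.0, 0.0, 101.6]
force: [1.8, -0.3, -0.8]
gripper_width: 45.6
gripper_force: 0.0
```

move_arm:
  plan:
    - [[0.5,4.7,0],0,0.5]
    - [[0.5,4.8,0],0,0.5]
    - [[0.4,4.8,0],0,0.5]
    - [[0.4,4.7,0],0,0.5]
    - [[0,0,0],0,0.5]

```text
time_s: 16.55
ee_pos: [522.9, 343.1, 213.0]
ee_rot: [180.0, -0.1, 101.9]
force: [0.2, -1.4, -0.6]
gripper_width: 45.7
gripper_force: 0.0
```

move_arm:
  plan:
    - [[0,0,0],0,0.5]
    - [[0,0,0],0,0.5]

```text
time_s: 16.75
ee_pos: [522.9, 336.6, 213.8]
ee_rot: [-180.0, 0.0, 101.6]
force: [-0.4, -0.6, 0.4]
gripper_width: 45.5
gripper_force: 0.0
```

move_arm:
  plan:
    - [[0,0,-4],0,0.5]
    - [[0,0,-4],0,0.5]
    - [[0,0,-3.8],0,0.5]
    - [[0,0,0],0,0.5]
    - [[0,0,0],0,0.9]
  squeeze: 30

```text
time_s: 17.25
ee_pos: [523.5, 336.7, 96.8]
ee_rot: [180.0, 0.0, 101.5]
force: [-0.3, 0.5, 0.6]
gripper_width: 40.0
gripper_force: 0.0
```

move_arm:
  plan:
    - [[0,0,0],0,0.95]
    - [[0,0,0],0,0.95]
    - [[0,0,0],0,0.95]
    - [[0,0,0],0,0.95]
    - [[0,0,0],0,0.95]

```text
time_s: 17.75
ee_pos: [523.5, 338.0, 97.4]
ee_rot: [179.9, -0.0, 101.6]
force: [-0.6, -0.3, 5.9]
gripper_width: 12.1
gripper_force: 30.0
```

move_arm:
  plan:
    - [[0,0,1.5],0,0.95]
    - [[0,0,2],0,0.95]
    - [[0,0,2.5],0,0.95]
    - [[0,0,2.5],0,0.95]
    - [[0,0,0],0,0.95]

```text
time_s: 18.25
ee_pos: [524.7, 338.9, 184.3]
ee_rot: [179.6, -0.1, 101.6]
force: [0.4, 0.1, -0.3]
gripper_width: 11.9
gripper_force: 30.0
```

Run:
```python
from h import *
p=shot("side","pics/s5.png")
s=env.state();print(s["ee_pos"],s["ee_rot"],s["gripper_width"])
```

```text
[523.61294689 338.14135627 181.98092308] [ 1.79831602e+02 -5.96262186e-02  1.01601133e+02] 11.866530990510956
```

View pics/s5.png

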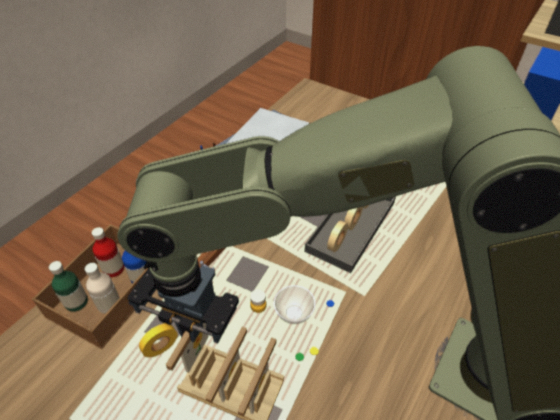

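The board is held level at (180,350), clear of the rack. I carry it to the -y pair.

move_arm:
  plan:
    - [[0.3,-3,0.5],-0.8,0.95]
    - [[0.2,-4.5,0],-0.8,0.95]
    - [[0.2,-4.5,0],-0.8,0.95]
    - [[0.2,-4.5,0],-0.8,0.95]
    - [[0.2,-4.5,0],-0.8,0.95]

```text
time_s: 18.8
ee_pos: [532.6, 125.8, 183.7]
ee_rot: [-179.8, 0.0, 97.6]
force: [0.4, 0.7, -0.6]
gripper_width: 11.8
gripper_force: 30.0
```

move_arm:
  plan:
    - [[0.2,-4.5,0],-0.8,0.95]
    - [[0.2,-4.5,0],-0.8,0.95]
    - [[0.2,-4.5,0],-0.8,0.95]
    - [[0.2,-4.5,0],-0.8,0.95]
    - [[0.2,-4.5,0],-0.8,0.95]

```text
time_s: 19.3
ee_pos: [542.6, -98.9, 183.8]
ee_rot: [-179.8, -0.1, 93.6]
force: [1.0, -0.8, -1.2]
gripper_width: 11.4
gripper_force: 30.0
```

move_arm:
  plan:
    - [[0.2,-4.5,0],-0.8,0.95]
    - [[0,-4.5,0],-0.8,0.95]
    - [[0,-4.3,0],-0.8,0.95]
    - [[0,-1,0],-0.7,0.95]
    - [[0,0,0],0,0.95]

```text
time_s: 19.8
ee_pos: [544.9, -241.3, 183.8]
ee_rot: [-179.8, -0.1, 90.3]
force: [0.6, 0.5, -1.3]
gripper_width: 11.8
gripper_force: 30.0
```

move_arm:
  plan:
    - [[0,0,0],0,0.95]
    - [[0,0,0],0,0.95]

```text
time_s: 20.0
ee_pos: [545.8, -238.6, 185.4]
ee_rot: [-179.9, -0.1, 90.6]
force: [-0.7, -0.5, -1.2]
gripper_width: 12.0
gripper_force: 30.0
```

move_arm:
  plan:
    - [[0,-4.1,0],0,0.95]
    - [[2.6,0,0],0,0.95]
    - [[2.6,0,0],0,0.95]
    - [[2.6,0,0],0,0.95]
    - [[0,0,0],0,0.95]

```text
time_s: 20.5
ee_pos: [627.1, -279.3, 185.3]
ee_rot: [179.9, -0.0, 90.7]
force: [-0.9, 0.1, -1.3]
gripper_width: 11.9
gripper_force: 30.0
```

move_arm:
  plan:
    - [[0,0,0],0,0.95]
    - [[0,0,0],0,0.95]

```text
time_s: 20.7
ee_pos: [623.3, -280.3, 185.9]
ee_rot: [-179.9, -0.0, 90.6]
force: [-0.1, 0.3, -1.1]
gripper_width: 11.8
gripper_force: 30.0
```

Run:
```python
from h import *
s=env.state();print(s["ee_pos"],s["ee_rot"])
for n in("side",):
    p=shot(n); w=cloud(p); z=w[...,2]
    m=(w[...,0]>560)&(w[...,0]<690)&(w[...,1]>-400)&(w[...,1]<-170)&(z>178)&(z<212)
    P=w[m]; print(cv2.minAreaRect(P[:,:2].astype(np.float32)),P.mean(0),np.percentile(P[:,1],[1,99]))
    c=np.mean(proj(p,[[624,-280,180]])[0].reshape(1,2),0).astype(int); print(c)
    f=p["frame"][max(0,c[1]-80):c[1]+80,max(0,c[0]-100):c[0]+100,::-1]; cv2.imwrite("pics/s6c.png",cv2.resize(f,None,fx=3.5,fy=3.5))
```

```text
[ 623.32261633 -280.2965205   185.94749713] [-1.79946564e+02 -1.92909907e-02  9.05548673e+01]
((623.69677734375, -279.50628662109375), (32.033599853515625, 162.878173828125), 1.965364933013916) [ 620.35550449 -256.36486489  201.82914204] [-357.11464529 -199.67470204]
[311 146]
```

View pics/s6c.png

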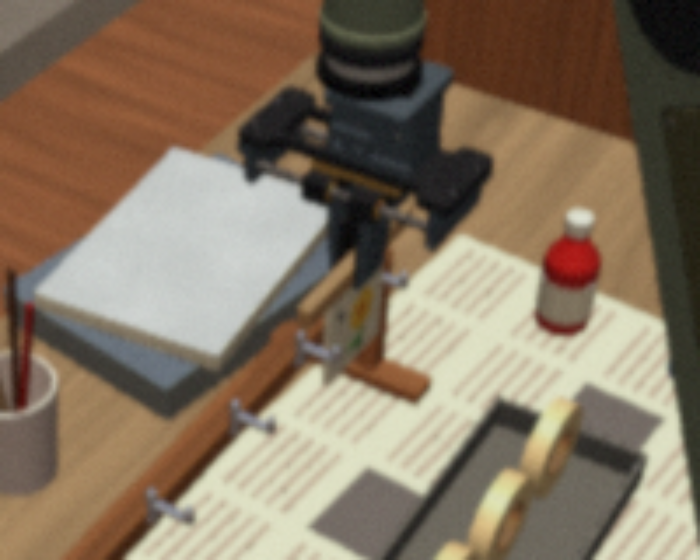

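The batten, at crop (350,290), lies above both hooks of the right pair, level and centred. All three rolls are in the tray.

move_arm:
  plan:
    - [[0,0,-1.5],0,0.95]
    - [[0,0,-1],0,0.95]
    - [[0,0,-0.8],0,0.95]
    - [[0,0,-0.5],0,0.95]
    - [[0,0,0],0,0.95]

```text
time_s: 21.25
ee_pos: [623.8, -281.3, 147.8]
ee_rot: [-180.0, -0.0, 90.5]
force: [-0.1, 0.3, -1.7]
gripper_width: 11.6
gripper_force: 30.0
```

move_arm:
  plan:
    - [[0,0,0],0,0.95]
    - [[0,0,0],0,0.95]

```text
time_s: 21.45
ee_pos: [624.2, -281.4, 148.2]
ee_rot: [180.0, 0.0, 90.5]
force: [0.3, -0.8, -0.8]
gripper_width: 12.0
gripper_force: 30.0
```

move_arm:
  plan:
    - [[0,0,-0.2],0,0.95]
    - [[0,0,0],0,0.95]

```text
time_s: 21.65
ee_pos: [624.4, -281.5, 147.3]
ee_rot: [179.9, 0.0, 90.5]
force: [-1.2, 0.1, 4.5]
gripper_width: 11.6
gripper_force: 30.0
```

move_arm:
  plan:
    - [[0,0,-0.1],0,0.95]
    - [[0,0,0],0,0.95]

```text
time_s: 21.85
ee_pos: [624.4, -281.5, 147.2]
ee_rot: [179.9, 0.1, 90.5]
force: [-2.4, 0.7, 7.7]
gripper_width: 11.9
gripper_force: 30.0
```

move_arm:
  plan:
    - [[0,0,0],0,0.8]
    - [[0,0,0],0,0.7]
    - [[0,0,0],0,0.6]
    - [[0,0,0],0,0.6]
    - [[0,0,2],0,0.6]

```text
time_s: 22.35
ee_pos: [622.3, -280.5, 161.8]
ee_rot: [-179.6, -0.2, 90.5]
force: [0.7, -0.1, 0.4]
gripper_width: 36.6
gripper_force: 0.0
```

move_arm:
  plan:
    - [[0,0,3],0,0.6]
    - [[0,0,2],0,0.5]
    - [[-4,3,0],0,0.5]
    - [[-4,3,0],0,0.5]
    - [[-4,3,0],0,0.5]

```text
time_s: 22.85
ee_pos: [502.6, -190.4, 214.6]
ee_rot: [-180.0, -0.0, 90.5]
force: [-0.2, 0.3, -0.6]
gripper_width: 45.8
gripper_force: 0.0
```

```bash
cat > hang.py <<'E'
from h import *
import sys
y0=float(sys.argv[1])
s=env.state();print(s["time_s"],s["ee_pos"],s["ee_rot"])
for n in("side","top"):
    p=shot(n); w=cloud(p); z=w[...,2]
    with np.errstate(invalid='ignore'):
        m=(abs(w[...,0]-622)<30)&(abs(w[...,1]-y0)<100)&(z>161)&(z<180)
        b=(abs(w[...,0]-460)<120)&(abs(w[...,1]-325)<130)&(z>108)&(z<128)
    P=w[m]
    if len(P)>9: print(n,cv2.minAreaRect(P[:,:2].astype(np.float32)),np.median(P[:,2]),np.percentile(P[:,1],[1,99]), np.polyfit(P[:,1],P[:,2],1))
    k,l=cv2.connectedComponents(b.astype(np.uint8))
    for i in range(1,k):
        Q=w[l==i]
        if len(Q)>40: print(" rack",cv2.minAreaRect(Q[:,:2].astype(np.float32)),np.median(Q[:,2]))
E
python3 hang.py -280
```

```text
22.85 [ 502.59851194 -190.423398    214.57288765] [-1.79993242e+02 -1.43020656e-02  9.04696471e+01]
side ((627.1112670898438, -249.53335571289062), (34.009674072265625, 102.81060791015625), 10.024406433105469) 168.85738010660043 [-300.25033042 -201.30629561] [-1.49938120e-02  1.64354954e+02]
 rack ((459.3644104003906, 323.8368225097656), (13.429250717163086, 159.72462463378906), 11.04847526550293) 118.6738603332459
 rack ((394.48223876953125, 310.67962646484375), (13.064908981323242, 160.1645965576172), 10.946531295776367) 118.78337292283368
top ((630.0030517578125, -281.77001953125), (22.408023834228516, 159.128662109375), 0.7855063676834106) 168.5456748231179 [-360.02392178 -204.75770771] [-2.3698956e-03  1.6761217e+02]
 rack ((457.98248291015625, 325.1446533203125), (12.810635566711426, 161.09381103515625), 11.41372013092041) 118.53335258175798
 rack ((394.0682373046875, 311.53363037109375), (14.433566093444824, 160.24952697753906), 10.15976619720459) 118.18562073634143
```

move_arm:
  plan:
    - [[-0.4,4.7,0],1,0.5]
    - [[-0.4,4.7,0],1,0.5]
    - [[-0.4,4.7,0],1,0.5]
    - [[-0.4,4.7,0],1,0.5]
    - [[-0.4,4.7,0],1,0.5]

```text
time_s: 23.45
ee_pos: [484.5, 45.3, 215.2]
ee_rot: [179.9, 0.0, 95.5]
force: [0.9, -0.3, 0.8]
gripper_width: 45.3
gripper_force: 0.0
```

move_arm:
  plan:
    - [[-0.4,4.7,0],1,0.5]
    - [[-0.4,4.7,0],1,0.5]
    - [[-0.4,4.7,0],1,0.5]
    - [[-0.4,4.7,0],1,0.5]
    - [[-0.4,4.7,0],1,0.5]

```text
time_s: 23.95
ee_pos: [464.3, 280.9, 215.1]
ee_rot: [179.9, -0.0, 100.5]
force: [0.9, 0.6, 0.7]
gripper_width: 45.4
gripper_force: 0.0
```

move_arm:
  plan:
    - [[-0.4,4.4,0],0.9,0.5]
    - [[0,0,0],0,0.5]
    - [[0,0,0],0,0.5]
    - [[0,0,0],0,0.5]

```text
time_s: 24.35
ee_pos: [460.3, 321.9, 214.8]
ee_rot: [-180.0, 0.0, 101.4]
force: [-1.2, 0.9, 0.4]
gripper_width: 45.5
gripper_force: 0.0
```

move_arm:
  plan:
    - [[-0.1,0.2,-4],0,0.5]
    - [[0,0,-4],0,0.5]
    - [[0,0,-3.8],0,0.5]
    - [[0,0,0],0,0.5]
    - [[0,0,0],0,0.9]

```text
time_s: 24.85
ee_pos: [459.7, 323.8, 97.6]
ee_rot: [180.0, 0.0, 101.3]
force: [0.5, -0.2, 0.6]
gripper_width: 40.4
gripper_force: 0.0
```

move_arm:
  plan:
    - [[0,0,0],0,0.95]
    - [[0,0,0],0,0.95]
    - [[0,0,0],0,0.95]
    - [[0,0,0],0,0.95]
    - [[0,0,0],0,0.95]

```text
time_s: 25.35
ee_pos: [459.2, 325.0, 98.2]
ee_rot: [179.9, -0.0, 101.4]
force: [-1.0, -0.5, 6.1]
gripper_width: 11.7
gripper_force: 30.0
```

move_arm:
  plan:
    - [[0,0,1.5],0,0.95]
    - [[0,0,2],0,0.95]
    - [[0,0,2.5],0,0.95]
    - [[0,0,3],0,0.95]
    - [[0,0,0],0,0.95]

```text
time_s: 25.85
ee_pos: [461.1, 326.2, 191.0]
ee_rot: [179.5, -0.2, 101.4]
force: [0.7, 0.5, -1.8]
gripper_width: 11.7
gripper_force: 30.0
```

move_arm:
  plan:
    - [[0.9,-3,0],-1.1,0.95]
    - [[0.9,-4.1,0],-1.1,0.95]
    - [[0.9,-4.1,0],-1.1,0.95]
    - [[0.9,-4.1,0],-1.1,0.95]
    - [[0.9,-4.1,0],-1.1,0.95]

```text
time_s: 26.35
ee_pos: [503.4, 129.0, 185.6]
ee_rot: [-179.9, 0.0, 95.9]
force: [1.1, 0.2, -1.5]
gripper_width: 12.0
gripper_force: 30.0
```

move_arm:
  plan:
    - [[0.8,-4.1,0],-1.1,0.95]
    - [[0.8,-4.1,0],-1.1,0.95]
    - [[0.8,-4.1,0],-1.1,0.95]
    - [[0.8,-4.1,0],-1.1,0.95]
    - [[0.8,-4.1,0],-1,0.95]

```text
time_s: 26.85
ee_pos: [543.4, -75.9, 185.6]
ee_rot: [-179.9, -0.0, 90.5]
force: [0.8, 0.0, -1.9]
gripper_width: 12.1
gripper_force: 30.0
```

move_arm:
  plan:
    - [[0,0,0],0,0.95]
    - [[0,0,0],0,0.95]
    - [[0,0,0],0,0.95]

```text
time_s: 27.15
ee_pos: [543.3, -73.4, 186.1]
ee_rot: [-179.9, -0.0, 90.5]
force: [0.2, 0.5, -1.3]
gripper_width: 11.9
gripper_force: 30.0
```

move_arm:
  plan:
    - [[2.6,-0.2,0],0,0.95]
    - [[2.6,0,0],0,0.95]
    - [[2.7,0,0],0,0.95]
    - [[0,0,0],0,0.95]
    - [[0,0,0],0,0.95]

```text
time_s: 27.65
ee_pos: [622.5, -74.8, 186.2]
ee_rot: [-179.9, -0.0, 90.6]
force: [-0.1, -0.1, -1.7]
gripper_width: 11.9
gripper_force: 30.0
```

move_arm:
  plan:
    - [[0,0,-1],0,0.95]
    - [[0,0,-1],0,0.95]
    - [[0,0,0],0,0.95]

```text
time_s: 27.95
ee_pos: [620.9, -76.0, 164.8]
ee_rot: [-179.7, -0.0, 90.5]
force: [-0.5, 0.4, -1.5]
gripper_width: 11.8
gripper_force: 30.0
```

Run:
```python
from h import *
s=env.state();print(s["ee_pos"],s["ee_rot"])
p=shot("side"); c=proj(p,[[624,-120,170]])[0].astype(int)
f=p["frame"][c[1]-80:c[1]+80,c[0]-100:c[0]+100,::-1]; cv2.imwrite("pics/s7c.png",cv2.resize(f,None,fx=3.5,fy=3.5))
```

```text
[620.94000295 -75.95741184 164.82997025] [-1.79743706e+02 -3.69819304e-02  9.05016051e+01]
```

View pics/s7c.png

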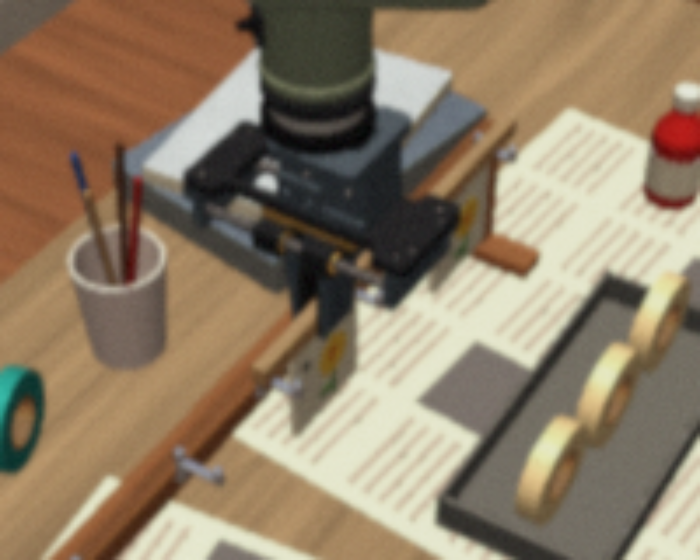

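The second board's batten sits just above both middle hooks at crop (290,340). The first board hangs upright at crop (470,190), and the three rolls stand in the tray.

move_arm:
  plan:
    - [[0.1,0,-1],0,0.95]
    - [[0,0,-0.5],0,0.95]
    - [[0,0,-0.2],0,0.95]
    - [[0,0,0],0,0.95]
    - [[0,0,0],0,0.95]

```text
time_s: 28.5
ee_pos: [624.2, -76.4, 150.1]
ee_rot: [180.0, 0.0, 90.5]
force: [-0.3, -0.1, -0.7]
gripper_width: 11.5
gripper_force: 30.0
```

move_arm:
  plan:
    - [[0,0,-0.1],0,0.95]
    - [[0,0,0],0,0.95]

```text
time_s: 28.7
ee_pos: [624.1, -76.3, 149.1]
ee_rot: [180.0, 0.0, 90.5]
force: [0.2, -0.2, -1.6]
gripper_width: 11.5
gripper_force: 30.0
```

move_arm:
  plan:
    - [[0,0,-0.1],0,0.95]
    - [[0,0,0],0,0.95]

```text
time_s: 28.9
ee_pos: [624.2, -76.4, 148.3]
ee_rot: [180.0, 0.0, 90.5]
force: [0.2, 0.0, -0.1]
gripper_width: 11.7
gripper_force: 30.0
```

move_arm:
  plan:
    - [[0,0,-0.1],0,0.95]
    - [[0,0,0],0,0.95]

```text
time_s: 29.1
ee_pos: [624.2, -76.4, 148.2]
ee_rot: [179.9, 0.0, 90.5]
force: [-1.4, -0.2, 4.8]
gripper_width: 11.6
gripper_force: 30.0
```

Contact. Release, then go to the third board.

move_arm:
  plan:
    - [[0,0,0],0,0.8]
    - [[0,0,0],0,0.7]
    - [[0,0,0],0,0.6]
    - [[0,0,0],0,0.6]
    - [[0,0,2],0,0.6]

```text
time_s: 29.6
ee_pos: [622.1, -76.1, 164.2]
ee_rot: [-179.6, -0.1, 90.5]
force: [0.3, -0.1, 0.1]
gripper_width: 36.1
gripper_force: 0.0
```

move_arm:
  plan:
    - [[0,0,3],0,0.6]
    - [[0,0,2],0,0.5]
    - [[-4.5,0,0],0,0.5]
    - [[-4.5,0,0],0,0.5]
    - [[-4.5,0,0],0,0.5]

```text
time_s: 30.1
ee_pos: [487.5, -76.3, 216.7]
ee_rot: [-180.0, 0.0, 90.5]
force: [-0.0, -0.4, 0.9]
gripper_width: 45.6
gripper_force: 0.0
```

```bash
python3 hang.py -76
```

```text
30.1 [487.47753131 -76.25289284 216.69141132] [-1.79991191e+02  4.03586919e-03  9.05110284e+01]
side ((618.516357421875, -76.2776107788086), (32.41433334350586, 160.35809326171875), 3.399794340133667) 168.71608301931224 [-155.04739131    2.90920645] [-4.16368261e-03  1.67892253e+02]
 rack ((394.551025390625, 310.83477783203125), (13.23413372039795, 159.9329071044922), 11.236421585083008) 118.90032490204919
top ((623.330810546875, -78.03766632080078), (22.68840217590332, 157.95053100585938), 5.286190032958984) 168.37572066395842 [-156.78140729    0.81094365] [1.01076967e-02 1.68898680e+02]
 rack ((394.1272277832031, 310.4296875), (14.648564338684082, 159.83497619628906), 10.238102912902832) 118.22002376778255
```

move_arm:
  plan:
    - [[-1,4.3,0],1.2,0.5]
    - [[-1,4.3,0],1.2,0.5]
    - [[-1,4.3,0],1.2,0.5]
    - [[-1,4.3,0],1.2,0.5]
    - [[-1,4.3,0],1.2,0.5]

```text
time_s: 30.7
ee_pos: [439.1, 140.5, 217.2]
ee_rot: [179.9, -0.0, 96.5]
force: [1.4, -0.2, 0.0]
gripper_width: 45.5
gripper_force: 0.0
```

move_arm:
  plan:
    - [[-1,4.3,0],1.2,0.5]
    - [[-1,4.3,0],1.2,0.5]
    - [[-1,4.3,0],1.2,0.5]
    - [[-1.1,4.3,0],1.1,0.5]
    - [[0,0,0],0,0.5]

```text
time_s: 31.2
ee_pos: [397.3, 315.6, 216.8]
ee_rot: [180.0, -0.1, 101.5]
force: [0.7, -1.4, 0.3]
gripper_width: 45.8
gripper_force: 0.0
```

move_arm:
  plan:
    - [[0,0,0],0,0.5]
    - [[0,0,0],0,0.5]

```text
time_s: 31.4
ee_pos: [398.3, 310.0, 216.8]
ee_rot: [-180.0, 0.0, 101.2]
force: [0.4, 0.3, 0.1]
gripper_width: 45.2
gripper_force: 0.0
```

move_arm:
  plan:
    - [[-0.4,0.1,-4],0,0.5]
    - [[0,0,-4],0,0.5]
    - [[0,0,-3.9],0,0.5]
    - [[0,0,0],0,0.5]
    - [[0,0,0],0,0.9]

```text
time_s: 31.9
ee_pos: [394.8, 311.0, 98.6]
ee_rot: [180.0, 0.0, 101.1]
force: [0.6, 0.9, 0.4]
gripper_width: 40.0
gripper_force: 0.0
```

move_arm:
  plan:
    - [[0,0,0],0,0.95]
    - [[0,0,0],0,0.95]
    - [[0,0,0],0,0.95]
    - [[0,0,0],0,0.95]
    - [[0,0,0],0,0.95]

```text
time_s: 32.4
ee_pos: [394.3, 312.1, 99.1]
ee_rot: [179.9, -0.0, 101.2]
force: [-1.6, -0.2, 6.1]
gripper_width: 12.0
gripper_force: 30.0
```

move_arm:
  plan:
    - [[0,0,1.5],0,0.95]
    - [[0,0,2],0,0.95]
    - [[0,0,2.5],0,0.95]
    - [[0,0,3],0,0.95]
    - [[0,0,0],0,0.95]

```text
time_s: 32.9
ee_pos: [396.0, 313.3, 191.7]
ee_rot: [179.6, -0.2, 101.2]
force: [0.7, -0.1, -1.0]
gripper_width: 11.8
gripper_force: 30.0
```

move_arm:
  plan:
    - [[2.5,-3,0],-1.8,0.95]
    - [[2.5,-3,0],-1.8,0.95]
    - [[2.5,-3,0],-1.8,0.95]
    - [[2.5,-3,0],-1.8,0.95]
    - [[2.5,-3,0],-1.8,0.95]

```text
time_s: 33.4
ee_pos: [519.1, 160.2, 186.7]
ee_rot: [-179.9, 0.0, 92.1]
force: [0.5, 0.3, -1.4]
gripper_width: 11.9
gripper_force: 30.0
```

move_arm:
  plan:
    - [[2.5,-3.2,0],-1.7,0.95]
    - [[0,0,0],0,0.95]
    - [[0,0,0],0,0.95]
    - [[0,0,0],0,0.95]

```text
time_s: 33.8
ee_pos: [543.0, 130.2, 187.1]
ee_rot: [-179.9, -0.0, 90.5]
force: [0.6, 0.2, -1.2]
gripper_width: 11.5
gripper_force: 30.0
```

move_arm:
  plan:
    - [[2.6,0,0],0,0.95]
    - [[2.6,0,0],0,0.95]
    - [[2.5,0,0],0,0.95]
    - [[0,0,0],0,0.95]
    - [[0,0,0],0,0.95]

```text
time_s: 34.3
ee_pos: [620.0, 130.8, 187.3]
ee_rot: [-179.9, 0.0, 90.6]
force: [-0.0, -0.4, -1.6]
gripper_width: 12.0
gripper_force: 30.0
```

move_arm:
  plan:
    - [[0,0,-1],0,0.95]
    - [[0,0,-1],0,0.95]
    - [[0,0,0],0,0.95]

```text
time_s: 34.6
ee_pos: [618.9, 129.6, 165.8]
ee_rot: [-179.7, 0.0, 90.5]
force: [-0.5, 0.2, -1.4]
gripper_width: 12.0
gripper_force: 30.0
```

Run:
```python
from h import *
s=env.state();print(s["ee_pos"],s["ee_rot"])
p=shot("side"); c=proj(p,[[620,100,170]])[0].astype(int)
f=p["frame"][c[1]-80:c[1]+80,c[0]-100:c[0]+100,::-1]; cv2.imwrite("pics/s8c.png",cv2.resize(f,None,fx=3.5,fy=3.5))
```

```text
[618.90443705 129.63546735 165.76540348] [-1.79741744e+02  4.74548583e-02  9.05213890e+01]
```

View pics/s8c.png

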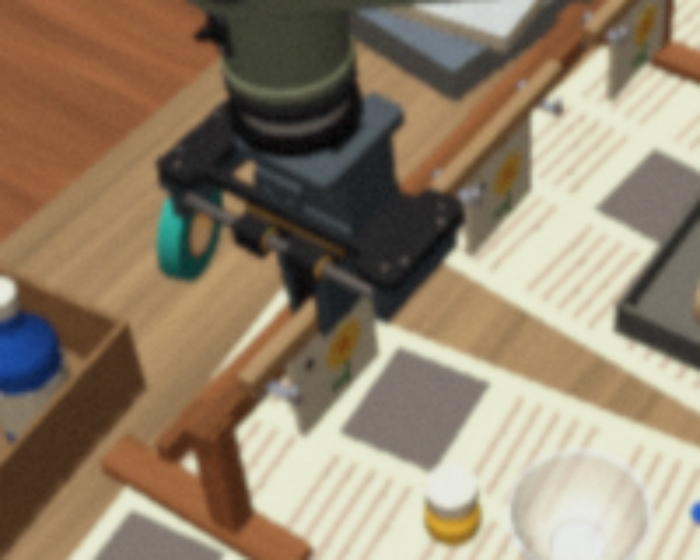

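The third batten is just above the left pair's hooks at crop (280,350). The other two boards hang well at crop (500,130) and (630,30).

move_arm:
  plan:
    - [[0,0,-1],0,0.95]
    - [[0,0,-0.5],0,0.95]
    - [[0,0,-0.3],0,0.95]
    - [[0,0,0],0,0.95]
    - [[0,0,0],0,0.95]

```text
time_s: 35.15
ee_pos: [621.2, 129.7, 150.0]
ee_rot: [180.0, -0.0, 90.5]
force: [-0.1, -0.0, -1.3]
gripper_width: 12.1
gripper_force: 30.0
```

move_arm:
  plan:
    - [[0,0,-0.1],0,0.95]
    - [[0,0,0],0,0.95]

```text
time_s: 35.35
ee_pos: [621.3, 129.7, 149.2]
ee_rot: [180.0, -0.0, 90.5]
force: [0.5, 0.1, -0.6]
gripper_width: 11.9
gripper_force: 30.0
```

move_arm:
  plan:
    - [[0,0,-0.1],0,0.95]
    - [[0,0,0],0,0.95]

```text
time_s: 35.55
ee_pos: [621.3, 129.7, 149.0]
ee_rot: [179.9, -0.0, 90.5]
force: [-1.0, 0.1, 5.5]
gripper_width: 11.7
gripper_force: 30.0
```

Contact. Release and retreat away from everything.

move_arm:
  plan:
    - [[0,0,0],0,0.8]
    - [[0,0,0],0,0.7]
    - [[0,0,0],0,0.6]
    - [[0,0,0],0,0.6]
    - [[0,0,2],0,0.6]

```text
time_s: 36.05
ee_pos: [619.2, 129.3, 165.2]
ee_rot: [-179.6, 0.1, 90.5]
force: [-0.2, -0.1, -0.1]
gripper_width: 36.3
gripper_force: 0.0
```

move_arm:
  plan:
    - [[0,0,3],0,0.6]
    - [[0,0,3],0,0.5]
    - [[-4.5,1,0],0,0.5]
    - [[-4.5,1,0],0,0.5]
    - [[-4.5,1,0],0,0.5]

```text
time_s: 36.55
ee_pos: [484.5, 159.8, 227.8]
ee_rot: [180.0, -0.0, 90.4]
force: [-0.3, 0.0, -0.0]
gripper_width: 45.6
gripper_force: 0.0
```

move_arm:
  plan:
    - [[-4,2,0],0,0.5]
    - [[-4,2,0],0,0.5]
    - [[0,0,0],0,0.5]
    - [[0,0,0],0,0.5]

```text
time_s: 36.95
ee_pos: [405.8, 200.0, 228.4]
ee_rot: [179.9, -0.0, 90.6]
force: [0.2, -0.6, 0.0]
gripper_width: 45.7
gripper_force: 0.0
```

```bash
python3 hang.py 129; python3 hang.py -76|grep -v rack;python3 hang.py -281|grep -v rack; python3 t.py pics/t9.png; python3 -c "
from h import *
p=shot('top');q=shot('side')
a=cv2.resize(p['frame'][170:300,130:430,::-1],(780,338));b=cv2.resize(q['frame'][120:330,150:450,::-1],(371,260));cv2.imwrite('pics/f9.png',np.vstack([a,np.pad(b,((0,0),(0,409),(0,0)))]))"
```

```text
36.95 [405.77130237 200.03230611 228.39656081] [ 1.79912636e+02 -1.16933666e-02  9.05994673e+01]
side ((624.658935546875, 127.51992797851562), (161.15792846679688, 34.715087890625), 84.46460723876953) 168.64503666077235 [ 52.37957356 207.70513167] [-2.98514575e-03  1.68505624e+02]
top ((617.2601318359375, 128.83099365234375), (159.19137573242188, 23.611112594604492), 88.53948974609375) 168.22902362896048 [ 49.78880607 207.99740435] [3.56956466e-03 1.67744537e+02]
37.05 [406.97659074 199.61281783 228.12946166] [ 1.79937486e+02 -1.16682734e-03  9.04774741e+01]
side ((623.498291015625, -10.770944595336914), (18.787960052490234, 31.520267486572266), 17.12973976135254) 168.77177354401658 [-26.85047494   4.09968099] [-3.81685706e-02  1.67490958e+02]
top ((625.9129638671875, -77.95404815673828), (17.353435516357422, 158.25466918945312), 1.8172672986984253) 168.78402229296262 [-156.57211562    0.72716803] [1.18209809e-02 1.69342769e+02]
37.15 [407.10085255 199.35574585 227.82085955] [1.79987518e+02 1.12604138e-02 9.04253804e+01]
top ((619.6298828125, -281.5351257324219), (22.293716430664062, 159.48306274414062), 0.9631714224815369) 168.44237291809497 [-359.96093952 -202.34643713] [-2.82648141e-03  1.67859506e+02]
237 [ 476. -314.   56.] [ 435. -376.   12.] [ 525. -166.   97.]
142 [ 452. -136.   79.] [ 444. -176.   28.] [462. -97.  95.]
140 [ 452. -228.   76.] [ 443. -268.   12.] [ 462. -189.   95.]
tray ((454.02716064453125, -229.71884155273438), (135.9698944091797, 300.0755920410156), 1.5945600271224976)
```

View pics/f9.png

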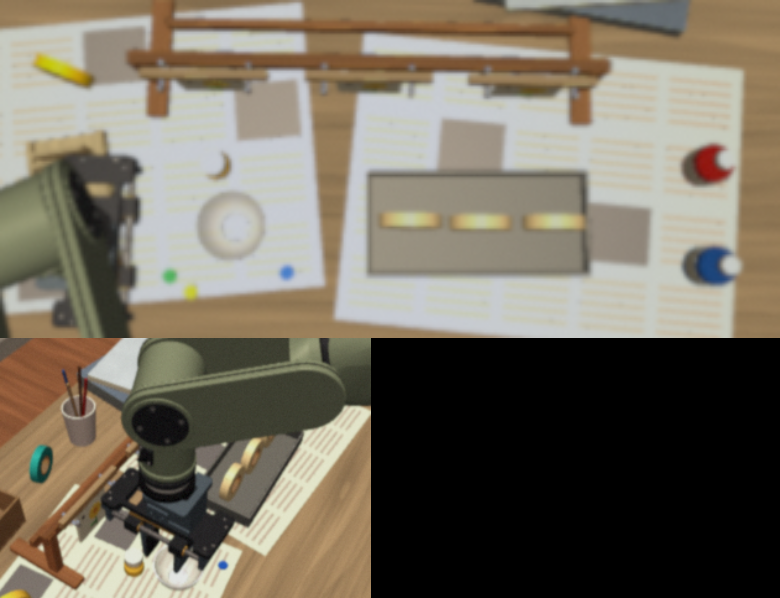

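All three battens rest level at about 168 mm top height, each centred on its own pair. The three rolls stand in the tray, and the gripper is clear of everything.

```bash
python3 -c "
from workcell import env
print(env.job_done())"
```

```text
the job is handed in; nothing more can be done
None
```

I handed the job in after about 37 s of robot time: the three boards hang level on their own hook pairs, and the three rolls stand in the grey tray. No bottle, jar or bowl was touched. The hand-in call gave no verdict, so this rests on my final pictures and measurements.

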